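# Unlatch the contact grill and hold its lid open

### The arm

A 7-joint arm with a two-finger parallel gripper is mounted at the origin on the work surface. World frame = base frame: x ahead of the robot, y to its left, z up, the work surface at z = 0. Lengths are in m, angles in rad, forces in N, time in s.
With the tool pointing down it reaches from about 0.4 to 0.85 m from the base axis. Payload 10.4 kg.
Tool frame: the origin (TCP) lies at the very end of the fingers, on their centre line; the grasp point (between the pads) lies r.tcp_to_grasp behind it (r.tcp_to_grasp is the distance from the TCP to the grasp point, in m); z points along the fingers, y is the line along which they close (so a half turn about z gives the same grasp; the last joint's range is limited). The gripper opens to 87 mm and grips with 3 to 60 N. Pads are 19 mm wide; open, the fingers measure 117 mm over their backs; the gripper's body (75 mm by 190 mm) begins 51 mm behind the grasp point.
Start: joints at [-1.214, 0.332, -0.065, 1.46, 0.022, 1.35, -0.088], TCP at [0.232, 0.58, 0.202] pointing down, gripper open.
Joint ranges: [-2.6, 2.6], [-0.5, 2.12], [-1.47, 1.34], [0.16, 2.42], [-1.27, 4.41], [0.06, 2.06], [-2.6, 2.6]. Speed limits (rad/s): [2.22, 2.22, 2.79, 2.79, 3.14, 3.14, 3.14].

### API

Orientations are given as a unit quaternion [x, y, z, w].
In Python, from bench import monitor, cams, ticket, r gives the robot as it stands.
- The arm moves only by the shell command python3 -m crank 'ROWS' [OPENING] [FORCE]. ROWS is a JSON object whose one key "steps" holds a list of rows, each a list of 2 entries, a list of its own where there are three numbers: the shift along the world's x, y, z in units of 25 mm (1.0 is 25 mm), then the turn, a rotation vector about the world's x, y, z in units of 5 degrees (1.0 is 5 degrees). In form: {"steps": [[[x, y, z], [ax, ay, az]], ...]}. A call has 1 to 10 rows; each row shifts and turns the commanded pose from where the row before left it; what a row does not reach is not made up. A row lasts 1/12 s, in which the tool goes at most 41.7 mm and 7.16 degrees, less where a joint would pass 70% of its speed; a pose out of reach is approached as far as the arm can. A call is refused whole if a number of a shift passes 1 or a number of a turn 1, either way. A call with a gripper value outside its range is refused whole. OPENING is the finger opening in mm, from 0 to 87, set as the call begins (- or left out, the last holds). The fingers move at their own pace and stop on an object; FORCE is the grip in N (left out, the last holds). Time passes only in rows, so rows that do not move let the fingers close. It gives the time, the measured TCP pose, the force, the opening and the grip force at its end, in the units of the state.
- monitor.read_state(): the state, without advancing time (a new reading comes with each control period).
- cams.camera(name): name is "scene" or "top"; returns a dict with "pixels" (480x640x3 uint8, blue, green, red), "z_map" (480x640 float32, m along the optical axis (not along the pixel's ray), 0 where there is no reading), "vfov" (degrees; the focal length in pixels is half the picture's height over the tangent of half this angle, whatever the lens; pixels are square), "cx", "cy" (the principal point, pixels), "k1" (the pictures are not rectified: a ray, as slopes to the right and down, at radius r is drawn at 1 + k1 r^2 times it, then the intrinsics apply), "T" (4x4, takes a point from camera to world coordinates). Camera axes: x right, y up, looking along -z (the intrinsics and any distortion apply to the point x, -y, -z); pixel columns grow to the right and rows downward; lengths in m; the calibration is good to about 2 mm. A picture is of the moment at which its call begins.
- ticket.close_job(): hands the job in; it is judged then, once.
The state is a dict: "time": time; "joint_positions": joint angles; "joint_vel": joint speeds; "joint_torque": joint torques, N m; "ee_pos": TCP position; "eef_rot": TCP orientation; "ft_force": force on the tool from outside, world axes, zero at the start; "torque": the same for the moment, N m; "width": finger opening in m; "grip_force": force on a finger pad.
Only numpy, scipy, OpenCV 4.12 (cv2) and the standard library are available. Lean on these libraries where they do the work, as an engineer would, in place of code of your own. Each camera call takes 0.05 s, during which the arm holds its last target. There are 200 camera calls.

### The job

The contact grill on the counter is locked shut and its plates need wiping. Take the round latch knob on the tongue at the lid's front, pull it sideways against its spring until the catch is free, and while it is pulled lift the lid by the knob until the knob is at least 10 cm higher than it was; finish while still gripping the knob and holding the lid still up there, since it falls shut by itself. Leave the jar, the can and the mug where they stand.

Things in the scene. Friction and masses are not known exactly. Their poses are not given: they have to be found in the camera images.
- press: Contact grill, fixed: black base 260 x 280 x 58 mm (x, y, z), steel lid on it, top at z = 102 mm. Origin: centre of its underside, on the counter. x points from the front (latch) to the rear (hinge), z up; only place and yaw vary. A steel tongue 70 mm wide, top at z = 98 mm, juts from the lid's front to x = -190 mm, over a round-headed catch stud on the base at x = -160, y = 0.
- lid_hinge (a point): Middle of the lid's hinge line, fixed to the press at x = 125, y = 0, z = 75 mm of its frame; the hinge runs along the press's y axis.
- lid (a joint): Lid angle, rad: 0 closed, grows as the lid's front rises, stop at 1.2. The lid (0.5 to 1.0 kg) has no stay and falls shut when let go. While the latch is not pulled it rises only about 0.01 rad before the latch tooth catches under the stud.
- latch (a joint): Latch slide on the tongue, m: 0 locked, grows as the knob is pulled along the press's +y (leftwards as seen from the robot), stop at 0.016; the stud is clear from 0.008. Spring force 4 N at 0, 8 N at 0.016; it springs back when let go.
- latch_knob: Black round knob, a disc 30 mm across, 14 mm thick, axis along the press's y: pinch its flat faces from above, fingers closing along y. Origin: disc centre; locked at x = -160, y = 0, z = 131 mm of the press (285 mm before, 56 mm above the hinge line). A thin stem joins it to a strap whose top is 27 mm below the centre. Moves with the latch, turns with the lid; axes as the press's when shut.
- jar: Amber glass jar with a steel cap, 72 mm across, 120 mm tall, standing beside the grill; leave alone. Origin: centre of its underside.
- can: Food can with a paper label, 68 mm across, 100 mm tall, standing beside the grill; leave alone. Origin: centre of its underside.
- mug: White mug, 80 mm across, 90 mm tall, standing beside the grill; leave alone. Origin: centre of its underside.

How it is judged:
On the way, in this order (a step that is already met when the one before it is completed fails the run):
1. the latch is pulled clear of the stud while the lid is still down (value of joint latch above 0.009 m and value of joint lid below 0.04 rad), for 0.1 s.
2. the lid is lifted off the catch (value of joint lid above 0.15 rad), for 0.1 s.
At the end, for the whole second after the job is handed in: The lid stands open by more than 0.35 rad (knob nearly 10 cm up) and still (under 0.1 rad/s), the fingers grip the latch knob (over 1 N), and jar, can and mug are within 30 mm of where they stood and do not touch the grill (value of joint lid above 0.35 rad and velocity of joint lid between -0.1 and 0.1 rad/s and contact force between the fingers and latch_knob above 1 N and contact force between press and jar below 0.3 N and contact force between press and can below 0.3 N and contact force between press and mug below 0.3 N and distance of each of jar, can, mug from where it was at the start of the episode below 0.03 m); the arm keeps its last pose, push and grip.
It fails at once if the jar, the can or the mug is shoved by more than 30 mm or tipped (distance of any of jar, can, mug from where it was at the start of the episode above 0.03 m or angle between any of jar, can, mug's own z axis and vertical above 0.35 rad).
It also fails if it takes over 35 s, if anything falls off the work surface, if the arm or the gripper's body presses on something with over 40 N, if the wrist force passes 120 N, or if a joint passes its speed limit or range.

## Working session

There is one attempt and no reset: what is moved stays moved. The work goes in short steps, Python scripts to look and compute and a shell command to move; the robot and the scene stay as the last step left them, time stands still between calls to the robot, and variables do not carry over. Pictures are saved under pics/ and viewed, at most 10 in all, crops included, and the job is handed in when it is done.

```bash
mkdir -p pics
cat > h.py <<'E'
import numpy as np,cv2
from bench import monitor,cams,ticket,r
def cam(n):
    c=cams.camera(n); return c
def pts(c,uv):
    uv=np.array(uv,float).reshape(-1,2); h,w=c["z_map"].shape
    f=h/2/np.tan(np.radians(c["vfov"])/2)
    K=np.array([[f,0,c["cx"]],[0,f,c["cy"]],[0,0,1]])
    s=cv2.undistortPoints(uv.reshape(-1,1,2),K,np.array([c["k1"],0,0,0,0.])).reshape(-1,2)
    z=c["z_map"][uv[:,1].astype(int),uv[:,0].astype(int)].astype(float)
    P=np.c_[s[:,0]*z,-s[:,1]*z,-z,np.ones(len(z))]
    return (P@np.array(c["T"]).T)[:,:3],z
def allpts(c):
    h,w=c["z_map"].shape; v,u=np.mgrid[:h,:w]; P,z=pts(c,np.c_[u.ravel(),v.ravel()])
    P[z<=0]=np.nan; return P.reshape(h,w,3)
E
python3 - <<'E'
from h import *
for n in("top","scene"):
    c=cam(n); cv2.imwrite(f"pics/{n}0.png",c["pixels"]); print(n,c["vfov"],c["k1"],np.round(np.array(c["T"]),3).tolist())
    np.save(n+"0.npy",allpts(c))
    P=np.load(n+"0.npy"); m=(P[...,2]>.09)&(P[...,2]<.115); print(m.sum())
s=monitor.read_state(); print(s,r.tcp_to_grasp)
E
```

```text
top 51.34384315602921 -0.12833795857350996 [[-0.005, 0.995, -0.098, 0.512], [-0.999, -0.009, -0.034, -0.023], [-0.034, 0.098, 0.995, 1.061], [0.0, 0.0, 0.0, 1.0]]
19185
scene 46.42706345198952 -0.17525224036875445 [[0.742, -0.501, 0.446, 1.128], [0.67, 0.539, -0.51, -0.635], [0.015, 0.678, 0.735, 1.006], [0.0, 0.0, 0.0, 1.0]]
15925
{'time': 0.1, 'joint_positions': array([-1.213577  ,  0.33279274, -0.06467692,  1.4608477 ,  0.02158075,
        1.34985893, -0.08852788]), 'joint_vel': array([ 0.0007848 ,  0.00051844, -0.00113061, -0.00281893,  0.00012643,
       -0.00197227,  0.00130966]), 'joint_torque': array([ 8.53528818e-04, -6.24546218e+01,  2.39489781e-02, -3.90719104e+01,
       -6.15200121e-02,  3.64479795e-02,  6.47024876e-05]), 'ee_pos': array([0.23159883, 0.58012503, 0.20094798]), 'eef_rot': array([ 1.88787293e-01,  9.82017816e-01, -5.98905388e-04, -9.38023447e-05]), 'ft_force': array([-0.10696646, -0.27852034,  0.16560114]), 'torque': array([-0.08405074,  0.03362899,  0.0280661 ]), 'grip_force': 0.0, 'width': 0.08704170767379582} 0.0187
```

View pics/top0.png

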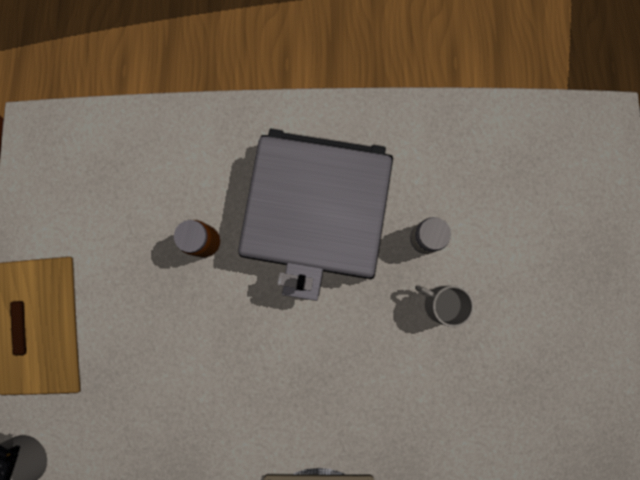

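View pics/scene0.png

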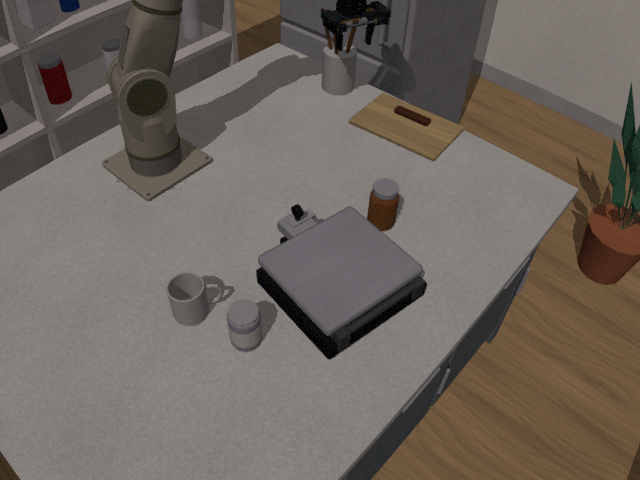

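The top view shows the knob near (301, 283), the jar near (195, 238), the can at (431, 235) and the mug at (449, 306). The lid spans about (240–392, 135–278) and is slightly yawed. Next I'll fit the lid's pose and the knob's position.

Run:
```python
from h import *
for n in("top","scene"):
    P=np.load(n+"0.npy"); x,y,z=P[...,0],P[...,1],P[...,2]
    m=((z>.094)&(z<.108)&(x>.3)&(x<.95)&(abs(y)<.35)).astype(np.uint8)
    k=cv2.morphologyEx(m,cv2.MORPH_OPEN,np.ones((45,45),np.uint8))
    nn,l,st,ce=cv2.connectedComponentsWithStats(k); i=1+np.argmax(st[1:,4]); Q=P[l==i][:,:2]
    (c,s,a)=cv2.minAreaRect((Q*1000).astype(np.float32)); print(n,c,s,a, np.median(P[l==i][:,2]))
    k=(z>.118)&(z<.16)&(x>.35)&(x<.62)&(abs(y)<.15); Q=P[k]; print("knob",len(Q),np.c_[Q.min(0),np.median(Q,0),Q.max(0)].round(4).tolist())
    if len(Q)>4: print(cv2.minAreaRect((Q[:,:2]*1000).astype(np.float32)))
    for nm,b in dict(jar=(.4,.7,.12,.35),can=(.4,.75,-.3,-.16),).items():
        q=P[(z>.08)&(x>b[0])&(x<b[1])&(y>b[2])&(y<b[3])]
        if len(q): print(nm,np.median(q,0).round(3),q.min(0).round(3),q.max(0).round(3))
    c=cams.camera(n)["pixels"]
    if n=="top": cv2.imwrite("pics/crop.png",cv2.resize(c[235:325,240:360],None,fx=6,fy=6,interpolation=2))
```

```text
Traceback (most recent call last):
ValueError: attempt to get argmax of an empty sequence
```

Run:
```python
from h import *
for n in("top","scene"):
    P=np.load(n+"0.npy"); x,y,z=P[...,0],P[...,1],P[...,2]
    m=((z>.088)&(z<.114)&(x>.3)&(x<.95)&(abs(y)<.35)).astype(np.uint8)
    m=cv2.medianBlur(m,5)
    k=cv2.morphologyEx(cv2.morphologyEx(m,cv2.MORPH_CLOSE,np.ones((5,5),np.uint8)),cv2.MORPH_OPEN,cv2.getStructuringElement(2,(41,41)))
    print(n,m.sum(),k.sum(),P[235,320] if n=="top" else P[270,340])
    Q=P[(k>0)&(m>0)]
    if len(Q):
        (c,s,a)=cv2.minAreaRect((Q[:,:2]*1000).astype(np.float32)); print(c,s,a,np.median(Q,0),Q[:,2].std())
    k=(z>.118)&(z<.16)&(x>.35)&(x<.62)&(abs(y)<.15); Q=P[k]; print("knob",len(Q))
    if len(Q): print(np.c_[Q.min(0),np.median(Q,0),Q.max(0)].round(4).tolist(),cv2.minAreaRect((Q[:,:2]*1000).astype(np.float32)))
    for nm,b in dict(jar=(.4,.7,.12,.35),can=(.4,.75,-.3,-.16)).items():
        q=P[(z>.08)&(x>b[0])&(x<b[1])&(y>b[2])&(y<b[3])]
        if len(q): print(nm,np.median(q,0).round(3))
    c=cams.camera(n)["pixels"]
    if n=="top": cv2.imwrite("pics/crop.png",cv2.resize(c[235:325,240:360],None,fx=6,fy=6,interpolation=2))
```

```text
top 19015 16733 [ 0.60939645 -0.00757529  0.10227013]
(nan, nan) (0.0, 0.0) 0.0 [nan nan nan] nan
knob 128
[[0.5042, 0.5189, 0.5339], [0.0197, 0.0273, 0.0368], [0.125, 0.1439, 0.1487]] ((518.8978271484375, 27.988462448120117), (13.92808723449707, 29.496858596801758), 79.40869903564453)
jar [0.61  0.217 0.104]
can [ 0.602 -0.231  0.099]
scene 12965 11158 [ 0.68629315 -0.02098869  0.10468557]
(697.2965698242188, 60.870208740234375) (201.94317626953125, 386.00592041015625) 42.588722229003906 [nan nan nan] nan
knob 125
[[0.5026, 0.5223, 0.5337], [0.0166, 0.0232, 0.0361], [0.1205, 0.1384, 0.1498]] ((519.3192138671875, 27.549884796142578), (17.02935028076172, 31.19942283630371), 76.5314712524414)
jar [0.617 0.217 0.104]
can [ 0.606 -0.24   0.097]
```

View pics/crop.png

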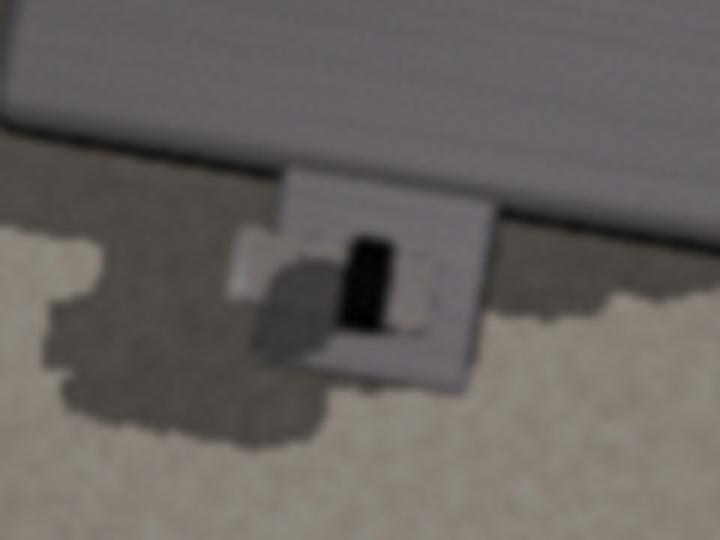

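The crop shows the black knob centred near (367, 284), which is full-image (301, 282). The tongue is around it and the front edge slopes about 9.5°. I'll start the transit at the present height and refine the yaw on the way.

```bash
python3 -m crank '{"steps":[[[0.5,-1,0],[0,0,0.25]],[[0.5,-1,0],[0,0,0.25]],[[0.5,-1,0],[0,0,0.25]],[[0.5,-1,0],[0,0,0.25]],[[0.5,-1,0],[0,0,0.25]],[[0.5,-1,0],[0,0,0.25]],[[0.5,-1,0],[0,0,0.25]],[[0.5,-1,0],[0,0,0.25]],[[0.5,-1,0],[0,0,0.25]],[[0.5,-1,0],[0,0,0.25]]]}' 50 40
python3 - <<'E'
from h import *
P=np.load("top0.npy"); x,y,z=P[...,0],P[...,1],P[...,2]
m=((z>.09)&(z<.112)&(x>.5)&(x<.95)&(abs(y)<.16)).astype(np.uint8)
k=cv2.morphologyEx(cv2.morphologyEx(m,3,np.ones((5,5),np.uint8)),2,cv2.getStructuringElement(2,(45,45)))
Q=P[(k>0)&(m>0)]; c,s,a=cv2.minAreaRect((Q[:,:2]*1000).astype(np.float32)); print(c,s,a)
mm=k*m; W=np.hypot(Q[:,0]-c[0]/1e3,Q[:,1]-c[1]/1e3)
# edge lines in x per y-bin: front edge
for lab,u,v in(("front",1,0),):
    b=np.arange(-.1,.1,.005); pts_=[(t,np.percentile(Q[abs(Q[:,1]-t)<.0025,0],1)) for t in b]; q=np.array(pts_); f=np.polyfit(q[:,0],q[:,1],1); print("front yaw",np.degrees(np.arctan(-f[0])))
    pts_=[(t,np.percentile(Q[abs(Q[:,1]-t)<.0025,0],99)) for t in b]; q=np.array(pts_); f=np.polyfit(q[:,0],q[:,1],1); print("rear yaw",np.degrees(np.arctan(-f[0])))
E
```

```text
time: 1.03
ee_pos: [0.3571, 0.3291, 0.2017]
eef_rot: [0.08, 0.997, 0.0, -0.0]
ft_force: [0.6, 0.3, -0.4]
width: 0.0498
grip_force: 0.0
(662.396728515625, 2.8918304443359375) (270.64874267578125, 261.58575439453125) 80.35594177246094
front yaw -6.718313135669336
rear yaw -8.616930097257383
```

```bash
python3 -m crank '{"steps":[[[0.5,-1,0],[0,0,0]],[[0.5,-1,0],[0,0,0]],[[0.5,-1,0],[0,0,0]],[[0.5,-1,0],[0,0,0]],[[0.5,-1,0],[0,0,0]],[[0.5,-1,0],[0,0,0]],[[0.5,-1,0],[0,0,0]],[[0.5,-1,0],[0,0,0]],[[0.5,-1,0],[0,0,0]],[[0.5,-1,0],[0,0,0]]]}'
python3 -m crank '{"steps":[[[0.5,-1,0],[0,0,0]],[[0.5,-1,0],[0,0,0]],[[0.5,0,-0.3],[0,0,0]],[[0,0,-0.3],[0,0,0]],[[0,0,0],[0,0,0]],[[0,0,0],[0,0,0]]]}'
python3 - <<'E'
from h import *
for n in("top","scene"):
    c=cam(n)["pixels"]; 
    c=c[200:340,210:400] if n=="top" else c[130:280,210:400]
    cv2.imwrite(f"pics/{n}1.png",cv2.resize(c,None,fx=4,fy=4,interpolation=2))
E
```

```text
time: 1.87
ee_pos: [0.482, 0.0791, 0.2017]
eef_rot: [0.081, 0.997, 0.0, 0.0]
ft_force: [-0.5, 0.2, 0.8]
width: 0.0499
grip_force: 0.0
time: 2.37
ee_pos: [0.5182, 0.0312, 0.1861]
eef_rot: [0.08, 0.997, -0.0, -0.001]
ft_force: [-0.6, 0.4, 0.4]
width: 0.0501
grip_force: 0.0
```

View pics/scene1.png

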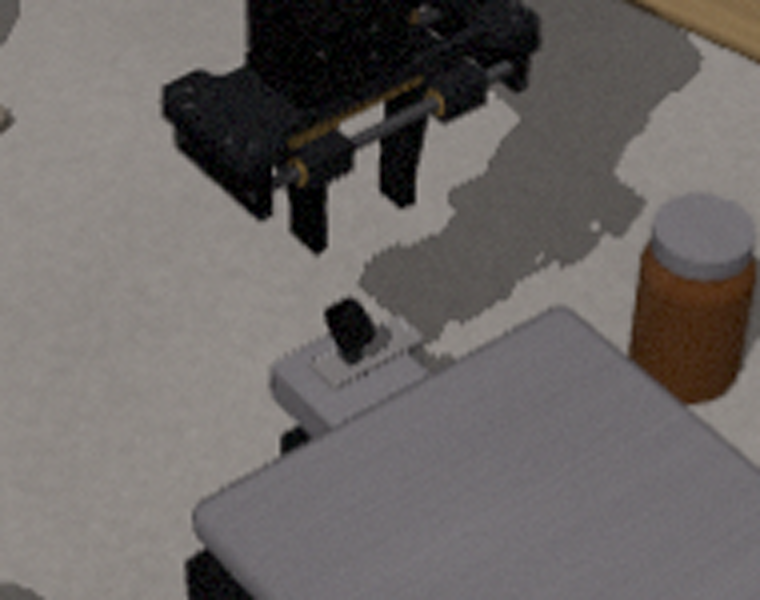

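The scene crop shows the fingers, with tips near (310, 245) and (400, 200), straddling the knob at (350, 330) from above. I'll shift y by −3.5 mm, descend about 73 mm and close.

```bash
python3 -m crank '{"steps":[[[0.04,-0.14,-0.4],[0,0,0]],[[0,0,-0.5],[0,0,0]],[[0,0,-0.5],[0,0,0]],[[0,0,-0.5],[0,0,0]],[[0,0,-0.5],[0,0,0]],[[0,0,-0.5],[0,0,0]],[[0,0,0],[0,0,0]],[[0,0,0],[0,0,0]]]}'
python3 -m crank '{"steps":[[[0,0,0],[0,0,0]],[[0,0,0],[0,0,0]],[[0,0,0],[0,0,0]],[[0,0,0],[0,0,0]],[[0,0,0],[0,0,0]],[[0,0,0],[0,0,0]]]}' 5 40
```

```text
time: 3.13
ee_pos: [0.5196, 0.027, 0.1138]
eef_rot: [0.081, 0.997, -0.0, -0.001]
ft_force: [-0.1, 0.0, 0.5]
width: 0.0504
grip_force: 0.0
time: 3.63
ee_pos: [0.5203, 0.027, 0.1143]
eef_rot: [0.081, 0.997, 0.0, 0.0]
ft_force: [-0.7, 0.1, -0.3]
width: 0.0175
grip_force: 0.0
```

```bash
python3 -m crank '{"steps":[[[0,0,0],[0,0,0]],[[0,0,0],[0,0,0]],[[0,0,0],[0,0,0]],[[0,0,0],[0,0,0]],[[0,0,0],[0,0,0]],[[0,0,0],[0,0,0]]]}' 5 40
```

```text
time: 4.13
ee_pos: [0.5204, 0.0279, 0.1143]
eef_rot: [0.08, 0.997, 0.001, 0.0]
ft_force: [2.0, 5.2, 0.8]
width: 0.0137
grip_force: 40.0
```

Gripped at 13.7 mm and 40 N. Now I'll pull about 13.5 mm along the press +y.

```bash
python3 -m crank '{"steps":[[[0.02,0.13,0],[0,0,0]],[[0.02,0.13,0],[0,0,0]],[[0.02,0.13,0],[0,0,0]],[[0.02,0.13,0],[0,0,0]],[[0,0,0],[0,0,0]],[[0,0,0],[0,0,0]],[[0,0,0],[0,0,0]]]}'
```

```text
time: 4.72
ee_pos: [0.5222, 0.0381, 0.1143]
eef_rot: [0.082, 0.997, -0.001, -0.0]
ft_force: [-1.5, -5.8, 3.8]
width: 0.0133
grip_force: 40.0
```

About 10 mm of travel at 6 N, which is marginal. I'll add 3 mm.

```bash
python3 -m crank '{"steps":[[[0.01,0.06,0],[0,0,0]],[[0.01,0.06,0],[0,0,0]],[[0,0,0],[0,0,0]],[[0,0,0],[0,0,0]],[[0,0,0],[0,0,0]],[[0,0,0],[0,0,0]]]}'
python3 - <<'E'
from h import *
c=cam("top")["pixels"]; cv2.imwrite("pics/top2.png",cv2.resize(c[235:325,240:360],None,fx=6,fy=6,interpolation=2))
# lid-following TCP path: per-angle shift in units, world, about hinge
s=monitor.read_state(); yaw=np.radians(-9.7); ex=np.array([np.cos(yaw),np.sin(yaw),0]); ey=np.array([-np.sin(yaw),np.cos(yaw),0])
print(s["ee_pos"],s["ft_force"],"axis",ey)
v0=np.array([-.285,.1143-.075]) # TCP rel hinge in (ex,z)
p=v0
for t in np.radians(np.arange(2.5,30.1,2.5)):
    q=np.array([v0[0]*np.cos(t)+v0[1]*np.sin(t),-v0[0]*np.sin(t)+v0[1]*np.cos(t)]); d=q-p; p=q
    print(round(np.degrees(t),1),np.round((d[0]*ex+np.array([0,0,d[1]]))/.025,3))
E
```

```text
time: 5.22
ee_pos: [0.5227, 0.0409, 0.1143]
eef_rot: [0.082, 0.997, -0.001, -0.0]
ft_force: [-1.5, -7.5, 4.3]
width: 0.0138
grip_force: 40.0
[0.5227047  0.04086847 0.1142964 ] [-2.05259011 -7.11058043  3.76666536] axis [0.16848938 0.98570347 0.        ]
2.5 [ 0.078 -0.013  0.496]
5.0 [ 0.1   -0.017  0.492]
7.5 [ 0.121 -0.021  0.487]
10.0 [ 0.141 -0.024  0.481]
12.5 [ 0.162 -0.028  0.474]
15.0 [ 0.182 -0.031  0.467]
17.5 [ 0.202 -0.035  0.458]
20.0 [ 0.222 -0.038  0.449]
22.5 [ 0.241 -0.041  0.439]
25.0 [ 0.259 -0.044  0.428]
27.5 [ 0.277 -0.047  0.416]
30.0 [ 0.295 -0.05   0.403]
```

View pics/top2.png

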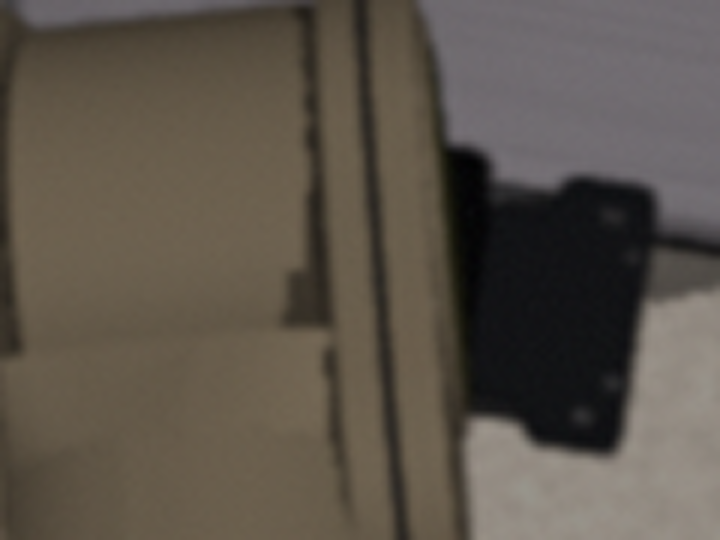

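The arm hides the knob in this view (only the gripper body shows, around (560, 310)). The force of about 7.4 N and 13 mm of TCP travel put the latch near 13 mm. Now I'll lift the first 7.5° along the hinge arc and check.

```bash
python3 -m crank '{"steps":[[[0.04,-0.01,0.25],[0.04,0.25,0]],[[0.04,-0.01,0.25],[0.04,0.25,0]],[[0.05,-0.01,0.25],[0.04,0.25,0]],[[0.05,-0.01,0.25],[0.04,0.25,0]],[[0.06,-0.01,0.24],[0.04,0.25,0]],[[0.06,-0.01,0.24],[0.04,0.25,0]],[[0,0,0],[0,0,0]]]}'
```

```text
time: 5.85
ee_pos: [0.5299, 0.0391, 0.151]
eef_rot: [0.082, 0.994, 0.004, -0.068]
ft_force: [-2.9, -5.7, -3.3]
width: 0.0137
grip_force: 40.0
```

The lid is rising freely, with no catch load. Continuing to about 27°.

```bash
python3 -m crank '{"steps":[[[0.07,-0.01,0.24],[0.04,0.25,0]],[[0.07,-0.01,0.24],[0.04,0.25,0]],[[0.08,-0.01,0.24],[0.04,0.25,0]],[[0.08,-0.01,0.24],[0.04,0.25,0]],[[0.09,-0.02,0.23],[0.04,0.25,0]],[[0.09,-0.02,0.23],[0.04,0.25,0]],[[0.1,-0.02,0.23],[0.04,0.25,0]],[[0.1,-0.02,0.23],[0.04,0.25,0]],[[0,0,0],[0,0,0]]]}'
python3 -m crank '{"steps":[[[0.11,-0.02,0.22],[0.04,0.25,0]],[[0.11,-0.02,0.22],[0.04,0.25,0]],[[0.12,-0.02,0.22],[0.04,0.25,0]],[[0.12,-0.02,0.22],[0.04,0.25,0]],[[0.13,-0.02,0.21],[0.04,0.25,0]],[[0.13,-0.02,0.21],[0.04,0.25,0]],[[0.14,-0.02,0.21],[0.04,0.25,0]],[[0.14,-0.02,0.21],[0.04,0.25,0]],[[0,0,0],[0,0,0]],[[0,0,0],[0,0,0]]]}'
python3 - <<'E'
from h import *
c=cam("scene")["pixels"]; cv2.imwrite("pics/scene3.png",cv2.resize(c[100:370,160:460],None,fx=2,fy=2))
E
```

```text
time: 6.6
ee_pos: [0.5469, 0.0361, 0.1977]
eef_rot: [0.081, 0.984, 0.01, -0.155]
ft_force: [-4.9, -6.4, -2.1]
width: 0.0136
grip_force: 40.0
time: 7.43
ee_pos: [0.5715, 0.0325, 0.2405]
eef_rot: [0.08, 0.967, 0.017, -0.242]
ft_force: [-5.4, -6.4, 0.4]
width: 0.0137
grip_force: 40.0
```

View pics/scene3.png

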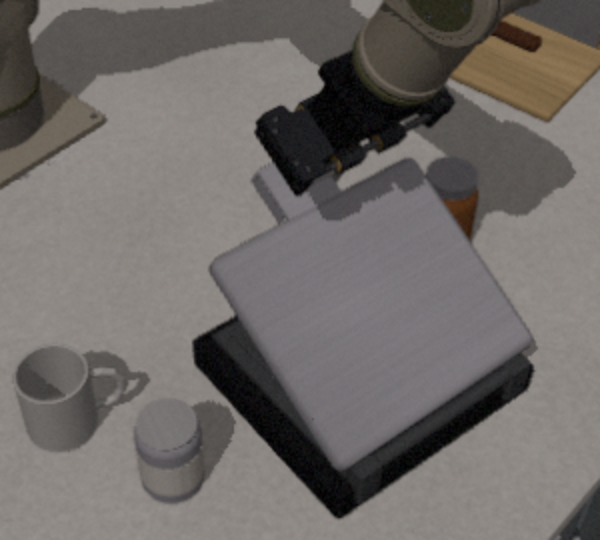

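The scene crop shows the lid wide open (front edge (215, 265)–(420, 165)), with the gripper on the tongue near (310, 180). The jar, can and mug are where they stood. I'll let it settle, check, and hand in.

```bash
python3 -m crank '{"steps":[[[0,0,0],[0,0,0]],[[0,0,0],[0,0,0]],[[0,0,0],[0,0,0]],[[0,0,0],[0,0,0]],[[0,0,0],[0,0,0]],[[0,0,0],[0,0,0]]]}' && python3 -c "
from bench import ticket; print(ticket.close_job())"
```

```text
time: 7.98
ee_pos: [0.5715, 0.0326, 0.2405]
eef_rot: [0.08, 0.967, 0.017, -0.241]
ft_force: [-4.4, -6.4, -2.0]
width: 0.0136
grip_force: 40.0
the job is handed in; nothing more can be done
None
```

I pulled the latch clear, lifted the lid to about 0.48 rad (knob roughly 12 cm up) and handed the job in with the knob still gripped at 40 N; the jar, can and mug look unmoved in the last picture, and no verdict was returned.

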